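Find the socket that fits the clamp nut and nip it up

ROBOT

A 6-joint arm with a two-finger parallel gripper is mounted at the origin on the work surface. World frame = base frame: x ahead of the robot, y to its left, z up, the work surface at z = 0. Lengths are in m, angles in degrees, forces in N, time in s.
With the tool pointing down it reaches from about 0.35 to 0.875 m from the base axis. Payload 4.2 kg.
Tool frame: the origin (TCP) lies at the very end of the fingers, on their centre line; the grasp point (between the pads) lies 19 mm behind it (r.grip_point_offset is the distance from the TCP to the grasp point, in m); z points along the fingers, y is the line along which they close (so a half turn about z gives the same grasp; the last joint's range is limited). The gripper opens to 87 mm and grips with 3 to 60 N. Pads are 19 mm wide; open, the fingers measure 117 mm over their backs; the gripper's body (75 mm by 190 mm) begins 51 mm behind the grasp point.
Start: joints at [80.821, 22.042, 0.453, 0, -68.411, -14.817], TCP at [0.254, 0.571, 0.223] pointing down, gripper open.
Joint ranges: [-179.83, 179.83], [-69.29, 118.12], [-61.27, 80.66], [-181.25, 117.63], [-171.15, -9.14], [-177.46, 177.46]. Speed limits (degrees/s): [159.86, 159.86, 180, 180, 180, 180].

INTERFACE

Orientations are given as a 3x3 rotation matrix whose columns are the frame's x, y, z axes.
In Python, from station import r, cams gives the robot as it stands. The module is installed in compiled form; this text tells all that it offers.
- The arm moves only by the shell command python3 -m handwheel 'ROWS'. ROWS is JSON, a list that holds one entry, the list of rows, each a list of 7 numbers: the turn, a rotation vector about the tool's x, y, z in units of 6 degrees (1.0 is 6 degrees), then the shift along the tool's x, y, z in m, then the finger opening in m, from 0 to 0.087. In form: [[[ax, ay, az, x, y, z, jaw], ...]]. A call has 1 to 12 rows; each row shifts and turns the commanded pose from where the row before left it, along the tool's axes as they then stand; what a row does not reach is not made up. A row lasts 1/10 s, in which the tool goes at most 50 mm and 8.59 degrees, less where a joint would pass 70% of its speed; a pose out of reach is approached as far as the arm can. A call with a gripper value outside its range is refused whole. The fingers move at their own pace and stop on an object; the grip force is fixed at half the most. Time passes only in rows, so rows that do not move let the fingers close. It gives the time, the measured TCP pose, the force, the opening and the grip force at its end, in the units of the state.
- r.sense(): the state, without advancing time (a new reading comes with each control period).
- cams.capture(name): name is "scene" or "top" or "wrist"; returns the picture (400x640x3 uint8, red, green, blue); there is no depth.
- cams.get_calibration(name): a dict with "camera_matrix" (3x3 intrinsics, pixels), "rvec" (rotation vector, rad) and "tvec" (3), from world to camera coordinates, as OpenCV has them; the wrist camera has in their place "T_tool_cam" (4x4, takes a point from camera to tool coordinates, whose origin is the TCP and whose axes are the flange's). Camera axes: x right, y down, z forward; pixel columns grow to the right and rows downward; lengths in m; the calibration is good to about 2 mm. The wrist camera is an equidistant fisheye: a pixel r from the principal point sees the ray r / f radians off the axis. A picture is of the moment at which its call begins: read the wrist's pose just before it. get_calibration takes no time and is no camera call.
- r.finish_job(): hands the job in; it is judged then, once.
The state is a dict: "time_s": time; "joints": joint angles; "joint_velocities": joint speeds; "effort": joint torques, N m; "tcp_pos": TCP position; "ee_rot": TCP orientation; "wrist_force": force on the tool from outside, world axes, zero at the start; "moment": the same for the moment, N m; "gripper_width": opening from 0.0 (shut) to 1.0 (fully open); "gripper_force": force on a finger pad.
Only numpy, scipy, OpenCV 4.12 (cv2) and the standard library are available. Lean on these libraries where they do the work, as an engineer would, in place of code of your own. Each camera call takes 0.05 s, during which the arm holds its last target. There are 200 camera calls.

TASK

Find which of the three deep sockets in the wooden tray fits the hex nut of the strap clamp that holds the window profile (one is too small, one slips loosely over it but turns without taking the nut along), standing any that does not fit back upright in the tray. With the fitting one pushed fully home, turn the nut clockwise, as seen from above, until it stops tight, and finish still gripping that socket upright and fully home on the nut. Leave the tape measure, corner cleat, screwdriver and can alone.

Things in the scene. Friction and masses are not known exactly. Their poses are not given: they have to be found in the camera images.
- socket_a_mid (a point): deep steel socket, round, 84 mm long, standing open end down. Point: on its axis, half-way up. z: towards the drive end (up); x: to the middle of one flat of the hexagon inside, and to one side of the square drive hole in its top. Hexagon 40 mm deep, solid above. The three differ in width: outside about 29, 34 and 44 mm, openings to match; which name has which size is not known
- socket_b_mid (a point): another of the three deep sockets; point, axes and length as for socket_a_mid. Which of the three it is (29, 34 or 44 mm wide outside) is not known
- socket_c_mid (a point): another of the three deep sockets; point, axes and length as for socket_a_mid. Which of the three it is (29, 34 or 44 mm wide outside) is not known
- tray: low wooden tray, fixed to the bench, 82 x 226 mm, rim 18 mm high, floor 6 mm thick; three cells in a row along its y, 70 x 67 mm each, centres at y = -73, 0 and 73 mm, a socket standing loose in each, in any order. Origin: centre of its underside
- nut_seat (a point): steel hex collar nut on the clamp's upright stud, size not measured. Point: on its axis, on top of its 30 mm collar, where a seated socket's rim rests; 74 mm above the bench. z up; x to the middle of a flat, turning with the nut. The hexagon rises 18 mm above this point, the 16 mm stud 30 mm. The fitting socket has 2 mm of play: it enters within 1 mm and 9 degrees of the hexagon
- nut (a joint): turn of the nut, rad, growing clockwise as seen from above; friction about 0.4 N m; a hard stop (tight) at 1.0. It starts loose, between 0.1 and 0.5, and can be turned back too. It does not rise or sink
- clamp: strap clamp on a slotted steel plate 250 x 202 mm, 20 mm thick, fixed to the bench: heel block at -x, dark strap along x, a window profile 200 mm long under its nose at +x. Stud and nut rise from the centre; nothing but these is higher than 68 mm. Origin: centre of the plate's underside, straight below the nut
- tape: tape measure, black, 66 x 34 x 62 mm, origin under its centre
- cleat: aluminium corner cleat, an L of 70 mm legs, 22 mm high
- driver: screwdriver lying on the bench
- sealer: white can, 54 mm wide, 120 mm high, origin under its centre
There are look-alikes about, which are no part of the job. What is shaped like the part that bears socket_c_mid but yellow is not meant. Leave any purple look-alike of the part that bears socket_b_mid alone.

How it is judged (in metres and radians):
On the way, in this order (a step that is already met when the one before it is completed fails the run):
1. the fitting socket is fully home on the nut, gripped, while the nut is still loose (value of joint nut below 0.85 rad and ((z of socket_a_mid in the frame of nut_seat between 0.0392 and 0.045 m and horizontal distance between socket_a_mid and nut_seat below 0.006 m and angle between socket_a_mid's own z axis and vertical below 0.12 rad and contact force between the fingers and socket_a above 1 N) or (z of socket_b_mid in the frame of nut_seat between 0.0392 and 0.045 m and horizontal distance between socket_b_mid and nut_seat below 0.006 m and angle between socket_b_mid's own z axis and vertical below 0.12 rad and contact force between the fingers and socket_b above 1 N) or (z of socket_c_mid in the frame of nut_seat between 0.0392 and 0.045 m and horizontal distance between socket_c_mid and nut_seat below 0.006 m and angle between socket_c_mid's own z axis and vertical below 0.12 rad and contact force between the fingers and socket_c above 1 N))), for 0.1 s.
2. the nut is turned clockwise until tight with that socket on it (value of joint nut above 0.94 rad and ((z of socket_a_mid in the frame of nut_seat between 0.0392 and 0.05 m and horizontal distance between socket_a_mid and nut_seat below 0.006 m and angle between socket_a_mid's own z axis and vertical below 0.12 rad) or (z of socket_b_mid in the frame of nut_seat between 0.0392 and 0.05 m and horizontal distance between socket_b_mid and nut_seat below 0.006 m and angle between socket_b_mid's own z axis and vertical below 0.12 rad) or (z of socket_c_mid in the frame of nut_seat between 0.0392 and 0.05 m and horizontal distance between socket_c_mid and nut_seat below 0.006 m and angle between socket_c_mid's own z axis and vertical below 0.12 rad))), for 0.1 s.
At the end, for the whole second after the job is handed in: The fitting socket is over the nut, within 6 mm of its axis, 7 degrees of upright and 3 mm of the collar's top (a wide one drops past the collar); the nut is within 0.06 rad of tight; the fingers grip that socket (over 2 N); the others stand upright on the tray's floor, not touched by the arm (value of joint nut above 0.94 rad and ((z of socket_a_mid in the frame of nut_seat between 0.0392 and 0.045 m and horizontal distance between socket_a_mid and nut_seat below 0.006 m and angle between socket_a_mid's own z axis and vertical below 0.12 rad and contact force between the fingers and socket_a above 2 N and (x of socket_b_mid in the frame of tray between -0.035 and 0.035 m and y of socket_b_mid in the frame of tray between -0.107 and 0.107 m and height (world z) of socket_b_mid below 0.052 m and angle between socket_b_mid's own z axis and vertical below 0.12 rad) and contact force between the arm and socket_b below 0.1 N and (x of socket_c_mid in the frame of tray between -0.035 and 0.035 m and y of socket_c_mid in the frame of tray between -0.107 and 0.107 m and height (world z) of socket_c_mid below 0.052 m and angle between socket_c_mid's own z axis and vertical below 0.12 rad) and contact force between the arm and socket_c below 0.1 N) or (z of socket_b_mid in the frame of nut_seat between 0.0392 and 0.045 m and horizontal distance between socket_b_mid and nut_seat below 0.006 m and angle between socket_b_mid's own z axis and vertical below 0.12 rad and contact force between the fingers and socket_b above 2 N and (x of socket_a_mid in the frame of tray between -0.035 and 0.035 m and y of socket_a_mid in the frame of tray between -0.107 and 0.107 m and height (world z) of socket_a_mid below 0.052 m and angle between socket_a_mid's own z axis and vertical below 0.12 rad) and contact force between the arm and socket_a below 0.1 N and (x of socket_c_mid in the frame of tray between -0.035 and 0.035 m and y of socket_c_mid in the frame of tray between -0.107 and 0.107 m and height (world z) of socket_c_mid below 0.052 m and angle between socket_c_mid's own z axis and vertical below 0.12 rad) and contact force between the arm and socket_c below 0.1 N) or (z of socket_c_mid in the frame of nut_seat between 0.0392 and 0.045 m and horizontal distance between socket_c_mid and nut_seat below 0.006 m and angle between socket_c_mid's own z axis and vertical below 0.12 rad and contact force between the fingers and socket_c above 2 N and (x of socket_a_mid in the frame of tray between -0.035 and 0.035 m and y of socket_a_mid in the frame of tray between -0.107 and 0.107 m and height (world z) of socket_a_mid below 0.052 m and angle between socket_a_mid's own z axis and vertical below 0.12 rad) and contact force between the arm and socket_a below 0.1 N and (x of socket_b_mid in the frame of tray between -0.035 and 0.035 m and y of socket_b_mid in the frame of tray between -0.107 and 0.107 m and height (world z) of socket_b_mid below 0.052 m and angle between socket_b_mid's own z axis and vertical below 0.12 rad) and contact force between the arm and socket_b below 0.1 N))); the arm keeps its last pose, push and grip.
It fails at once if the tape measure is pushed more than 25 mm (distance of tape from where it was at the start of the episode above 0.025 m).
It fails at once if the corner cleat is pushed more than 25 mm (distance of cleat from where it was at the start of the episode above 0.025 m).
It fails at once if the screwdriver is pushed more than 25 mm (distance of driver from where it was at the start of the episode above 0.025 m).
It fails at once if the can is pushed more than 25 mm (distance of sealer from where it was at the start of the episode above 0.025 m).
It fails at once if the nut is turned with the bare fingers (contact force between the fingers and nut above 1 N and (velocity of joint nut above 0.1 rad/s or velocity of joint nut below -0.1 rad/s)).
It also fails if it takes over 72 s, if anything falls off the work surface, if the arm or the gripper's body presses on something with over 40 N, if the wrist force passes 120 N, or if a joint passes its speed limit or range.

## Working session

There is one attempt and no reset: what is moved stays moved. The work goes in short steps, Python scripts to look and compute and a shell command to move; the robot and the scene stay as the last step left them, time stands still between calls to the robot, and variables do not carry over. Pictures are saved under pics/ and viewed, at most 10 in all, crops included, and the job is handed in when it is done.

```bash
mkdir -p pics; python3 - <<'E'
from station import r,cams
import cv2,json
for n in("scene","top"):
    cv2.imwrite(f"pics/{n}0.png",cams.capture(n)[:,:,::-1])
    c=cams.get_calibration(n);print(n,c)
c=cams.get_calibration("wrist");print(c)
s=r.sense();print(s)
E
```

```text
scene {'camera_matrix': array([[420.28418704,   0.        , 321.14643915],
       [  0.        , 420.28418704, 202.3620767 ],
       [  0.        ,   0.        ,   1.        ]]), 'rvec': array([ 1.71378445,  2.07487802, -0.64364106]), 'tvec': array([ 0.12072663, -0.45534432,  1.45815865])}
top {'camera_matrix': array([[377.7274109 ,   0.        , 315.09691083],
       [  0.        , 377.7274109 , 204.30031779],
       [  0.        ,   0.        ,   1.        ]]), 'rvec': array([ 2.15352335, -2.12700891,  0.19018894]), 'tvec': array([-0.01365393,  0.60715381,  0.83143122])}
{'camera_matrix': array([[309.70691629,   0.        , 316.16421595],
       [  0.        , 309.70691629, 198.03884495],
       [  0.        ,   0.        ,   1.        ]]), 'T_tool_cam': array([[ 2.26506257e-04, -9.65739002e-01, -2.59515180e-01,
         7.06166195e-02],
       [ 9.99999939e-01,  1.49326756e-04,  3.17112742e-04,
         4.86624765e-04],
       [-2.67495583e-04, -2.59515236e-01,  9.65738976e-01,
        -1.62895628e-01],
       [ 0.00000000e+00,  0.00000000e+00,  0.00000000e+00,
         1.00000000e+00]])}
{'time_s': 0.1, 'joints': array([ 8.08198867e+01,  2.20867860e+01,  3.87794148e-01, -2.41160689e-02,
       -6.84120186e+01, -1.48143978e+01]), 'joint_velocities': array([-0.00195249, -0.14613987,  0.24245107,  0.14931842, -0.13330113,
        0.07901645]), 'effort': array([-6.12999957e-04, -3.91687489e+01,  1.87936360e+01,  4.23196346e+00,
        1.34963938e-02, -7.75862190e-05]), 'tcp_pos': array([0.25394833, 0.5704931 , 0.22156884]), 'ee_rot': array([[ 9.13521319e-01, -4.06790261e-01, -6.95467403e-04],
       [-4.06790838e-01, -9.13519453e-01, -1.85020966e-03],
       [ 1.17324269e-04,  1.97311574e-03, -9.99998047e-01]]), 'wrist_force': array([ 0.28893167,  0.26167392, -0.57300409]), 'moment': array([ 0.00480285, -0.03815519, -0.0024847 ]), 'gripper_force': 0.0, 'gripper_width': 0.9946826322034416}
```

View pics/top0.png

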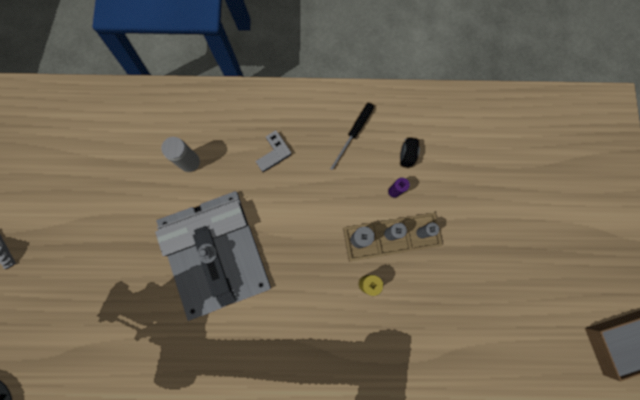

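View pics/scene0.png

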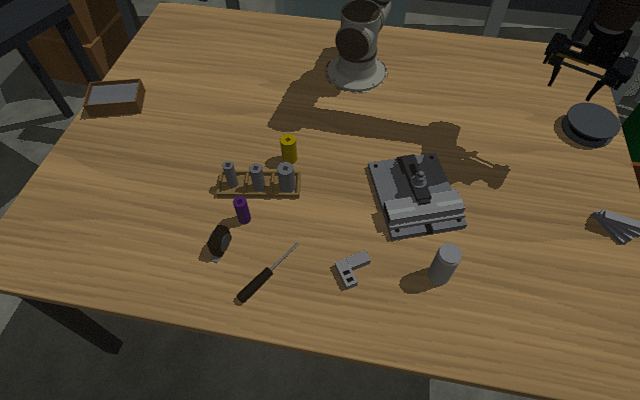

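The top view shows the sockets left to right: wide at (363,237), middle at (398,230), narrow at (432,229). The nut is at (207,252), with the tape, driver, cleat and can above them (far side). By size order the middle socket should be the one that fits. The scene view agrees and shows a yellow and a purple decoy standing outside the tray.

```bash
cat > h.py <<'E'
import numpy as np,cv2
from station import r,cams
def fixed(name,u,v,z):
    c=cams.get_calibration(name);K=c["camera_matrix"];R=cv2.Rodrigues(np.array(c["rvec"]))[0];t=np.array(c["tvec"])
    d=R.T@np.linalg.inv(K)@[u,v,1.];o=-R.T@t
    return o+d*(z-o[2])/d[2]
def wcam(s=None):
    s=s or r.sense();c=cams.get_calibration("wrist");T=np.eye(4);T[:3,:3]=s["ee_rot"];T[:3,3]=s["tcp_pos"]
    return c["camera_matrix"],T@c["T_tool_cam"]
def wpix(u,v,z,KM=None):
    K,M=KM or wcam();p=np.array([(u-K[0,2])/K[0,0],(v-K[1,2])/K[1,1]]);a=np.hypot(*p)
    d=np.r_[p/a*np.sin(a),np.cos(a)] if a>0 else np.array([0,0,1.])
    d=M[:3,:3]@d;o=M[:3,3];return o+d*(z-o[2])/d[2]
def wproj(P,KM=None):
    K,M=KM or wcam();q=(np.atleast_2d(P)-M[:3,3])@M[:3,:3];th=np.arctan2(np.hypot(q[:,0],q[:,1]),q[:,2])
    n=q[:,:2]/np.hypot(q[:,0],q[:,1])[:,None]*th[:,None]
    return n*K[0,0]+K[:2,2]
def shift(p):
    s=r.sense();return s["ee_rot"].T@(np.array(p)-s["tcp_pos"])
E
python3 - <<'E'
from h import *
for n,u,v,z in[("wide",363,237,.09),("mid",398,230,.09),("narrow",432,229,.09),("nut",207,252,.104),("plateL",158,220,.02),("plateR",272,285,.02),("trayA",345,227,.018),("trayB",437,212,.018),("trayC",442,241,.018),("trayD",350,261,.018),("can",175,148,.12),("yel",373,286,.084),("pur",400,186,.084)]:
    print(n,fixed("top",u,v,z).round(3))
print(shift([*fixed("top",207,252,.104)[:2],.25]).round(3))
E
```

```text
wide [ 0.529 -0.112  0.09 ]
mid [ 0.546 -0.19   0.09 ]
narrow [ 0.549 -0.265  0.09 ]
nut [0.492 0.224 0.104]
plateL [0.569 0.368 0.02 ]
plateR [0.42  0.092 0.02 ]
trayA [ 0.558 -0.079  0.018]
trayB [ 0.598 -0.302  0.018]
trayC [ 0.528 -0.311  0.018]
trayD [ 0.478 -0.091  0.018]
can [0.717 0.303 0.12 ]
yel [ 0.424 -0.133  0.084]
pur [ 0.646 -0.198  0.084]
[ 0.358  0.219 -0.028]
```

```bash
python3 -m handwheel '[[[0,0,0,0.04,0.0243,0,0.087],[0,0,0,0.04,0.0243,0,0.087],[0,0,0,0.04,0.0243,0,0.087],[0,0,0,0.04,0.0243,0,0.087],[0,0,0,0.04,0.0243,0,0.087],[0,0,0,0.04,0.0243,0,0.087],[0,0,0,0.04,0.0243,0,0.087],[0,0,0,0.04,0.0243,0,0.087],[0,0,0,0.038,0.0243,0,0.087],[0,0,0,0,0,0,0.087],[0,0,0,0,0,0,0.087]]]' && python3 - <<'E'
from h import *
np.save("n1.npy",np.c_[wcam()[1]])
im=cams.capture("wrist")[:,:,::-1]
cv2.imwrite("pics/n1.png",im)
s=r.sense();print(s["tcp_pos"],s["joints"],s["time_s"]);print(wproj([[.492,.224,.092]]))
u,v=wproj([[.492,.224,.092]])[0].astype(int)
c=im[max(v-70,0):v+70,u-70:u+70];print(u-70,v-70);cv2.imwrite("pics/n1c.png",cv2.resize(c,None,fx=4,fy=4,interpolation=cv2.INTER_CUBIC))
E
```

```text
time_s: 1.2
tcp_pos: [0.4924, 0.2245, 0.222]
ee_rot: [[0.913, -0.409, -0.001], [-0.409, -0.913, -0.0], [-0.001, 0.001, -1.0]]
wrist_force: [-0.0, 0.8, 1.1]
gripper_width: 1.002
gripper_force: 0.0
[0.49210615 0.22537252 0.22217375] [ 4.17677636e+01  1.39323596e+01 -1.13579873e+01 -1.98469770e-02
 -6.47473975e+01  2.41967491e+01] 1.25
[[316.83755736 189.42968152]]
246 119
```

View pics/n1c.png

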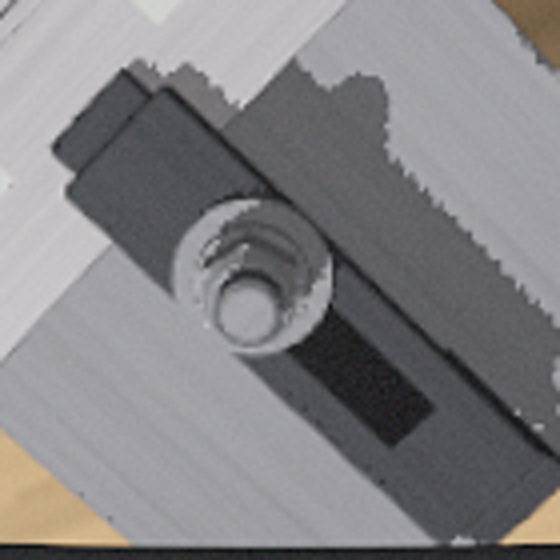

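The crop shows the collar as a ring, centre about (253,276) in the crop, which is (309,188) in the full picture. The stud top is at (247,312), or (308,197). The hexagon is too faint to read here, so I'll put the camera straight above it and lower.

```bash
python3 - <<'E'
from h import *
M=np.load("n1.npy");K=wcam()[0]
print(wpix(309.3,188,.074,(K,M)),wpix(307.8,197,.104,(K,M)))
E
python3 -m handwheel '[[[0,0,0,-0.035,0,0.03,0.087],[0,0,0,-0.035,0,0.03,0.087],[0,0,0,0,0,0.03,0.087],[0,0,0,0,0,0,0.087],[0,0,0,0,0,0,0.087]]]' && python3 - <<'E'
from h import *
np.save("n2.npy",wcam()[1])
im=cams.capture("wrist")[:,:,::-1]
cv2.imwrite("pics/n2.png",im)
u,v=wproj([[.492,.224,.092]])[0].astype(int)
c=im[max(v-50,0):v+50,u-50:u+50];print(u-50,v-50)
c=cv2.resize(c,None,fx=6,fy=6,interpolation=cv2.INTER_CUBIC);c=cv2.normalize(c,None,0,255,cv2.NORM_MINMAX);cv2.imwrite("pics/n2c.png",c)
E
```

```text
[0.49292325 0.23123769 0.074     ] [0.49176858 0.23263594 0.104     ]
time_s: 1.75
tcp_pos: [0.4284, 0.2552, 0.1331]
ee_rot: [[0.915, -0.404, 0.001], [-0.404, -0.915, -0.0], [0.001, 0.0, -1.0]]
wrist_force: [1.1, 0.1, -0.4]
gripper_width: 1.002
gripper_force: 0.0
270 67
```

View pics/n2c.png

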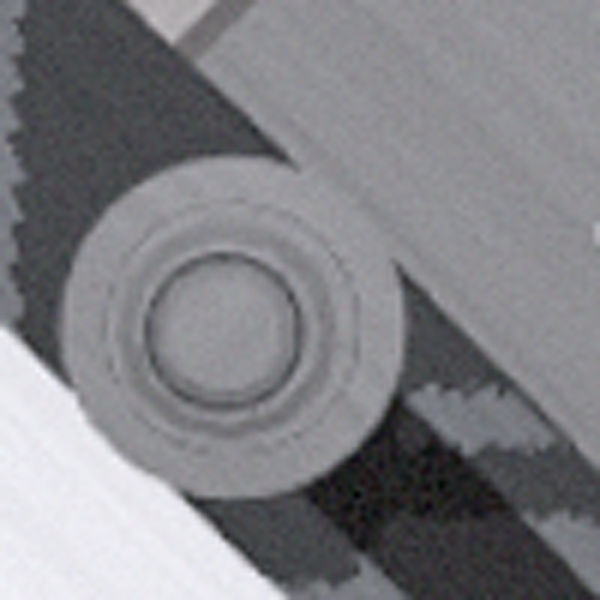

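The collar circle is centred at (233,326) in the crop, radius about 171 px. The stud top is at (223,330), and there is a faint dashed outline at radius 105–125. I'll unwrap it in polar form to find the hexagon's angle.

```bash
python3 - <<'E'
from h import *
M=np.load("n2.npy");K=wcam()[0];KM=(K,M)
c1=wpix(270+233/6,67+326/6,.074,KM);c2=wpix(270+223/6,67+330/6,.104,KM);print(c1,c2)
c=(c1+c2)/2
im=cv2.imread("pics/n2.png").astype(np.float32).mean(2)
# orthorectify at z=.092 : polar, rows=radius 6..22mm, cols= world angle
for z in(.092,):
  ang=np.radians(np.arange(0,360,.5));rad=np.arange(7,22,.1)/1e3
  P=np.stack([c[0]+rad[:,None]*np.cos(ang),c[1]+rad[:,None]*np.sin(ang),np.full((len(rad),len(ang)),z)],-1)
  uv=wproj(P.reshape(-1,3),KM).reshape(len(rad),len(ang),2).astype(np.float32)
  pol=cv2.remap(im,uv[...,0].copy(),uv[...,1].copy(),cv2.INTER_CUBIC)
  np.save("pol.npy",pol)
  # fold by 60 deg
  f=pol.reshape(len(rad),6,120).mean(1)
  g=cv2.GaussianBlur(pol,(5,3),0)
  o=np.clip((g-np.median(g))*6+128,0,255).astype(np.uint8)
  o=np.vstack([cv2.resize(o,(720,300)),cv2.resize(np.clip((np.tile(f,(1,6))-np.median(f))*8+128,0,255).astype(np.uint8),(720,300))])
  cv2.imwrite("pics/pol.png",o[:, :])
E
```

```text
[0.49185847 0.23223237 0.074     ] [0.49200572 0.23253055 0.104     ]
```

View pics/pol.png

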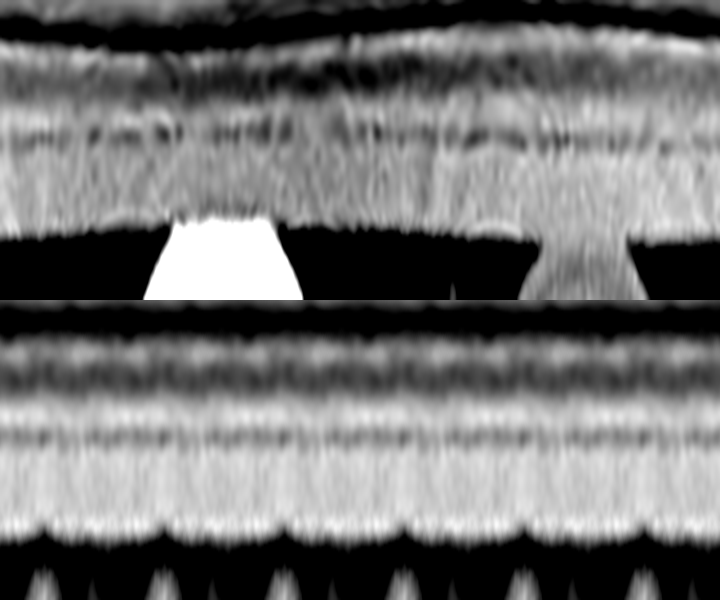

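Nut axis is at (0.492, 0.2325). The dashed circle is the 30 mm collar, and from straight above the hexagon blends into it. I need an oblique view to see its flats.

```bash
python3 -m handwheel '[[[0,0,0,0.042,0,0,0.087],[0,0,0,0.042,0,0,0.087],[0,0,0,0.043,0,0,0.087],[0,0,0,0,0,0.024,0.087],[0,0,0,0,0,0.024,0.087],[0,0,0,0,0,0,0.087],[0,0,0,0,0,0,0.087]]]' && python3 - <<'E'
from h import *
np.save("n3.npy",wcam()[1])
im=np.mean([cams.capture("wrist")[:,:,::-1] for _ in range(8)],0).astype(np.float32)
cv2.imwrite("pics/n3.png",im)
u,v=wproj([[.492,.2325,.09]])[0].astype(int)
c=im[max(v-35,0):v+35,u-35:u+35];print(u-35,v-35)
c=cv2.resize(c,None,fx=8,fy=8,interpolation=cv2.INTER_CUBIC);c=np.clip((c-40)*1.5,0,255);cv2.imwrite("pics/n3c.png",c)
E
```

```text
time_s: 2.5
tcp_pos: [0.5456, 0.2028, 0.086]
ee_rot: [[0.914, -0.406, 0.002], [-0.406, -0.914, 0.001], [0.002, -0.001, -1.0]]
wrist_force: [-0.3, -0.0, 0.6]
gripper_width: 0.998
gripper_force: 0.0
271 295[ WARN:0@10.535] global loadsave.cpp:1063 imwrite_ Unsupported depth image for selected encoder is fallbacked to CV_8U.
```

View pics/n3c.png

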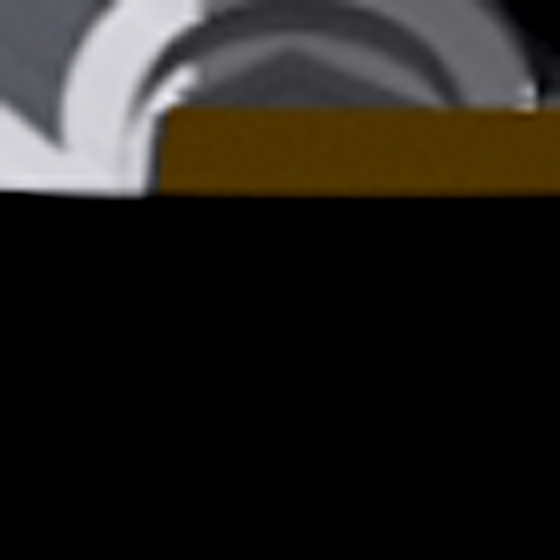

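The gripper hides the lower half. What shows is the hexagon's base as a chevron on the collar, with its corner at crop (290,45) and edges running to about (185,98) and (435,105). I'll work the angle out from those points.

```bash
python3 - <<'E'
from h import *
M=np.load("n3.npy");K=wcam()[0];KM=(K,M);c=np.array([.492,.2325])
for n,x,y in[("apex",290,45),("L",190,95),("L2",235,70),("R",430,103),("R2",360,73),("collarTop arc",290,30)]:
    p=wpix(271+x/8,295+y/8,.074,KM)[:2]-c;print(n,(p*1e3).round(1),np.hypot(*p).round(4),np.degrees(np.arctan2(p[1],p[0])).round(1))
# n1: polar fold in oblique image at base plane
im=cv2.imread("pics/n3.png");f=im[285:312,280:345].astype(np.float32)
cv2.imwrite("pics/n3d.png",cv2.resize(np.clip((f-30)*1.6,0,255).astype(np.uint8),None,fx=12,fy=12,interpolation=cv2.INTER_CUBIC))
M1=np.load("n1.npy")
i1=cv2.imread("pics/n1.png");u,v=wproj([[.492,.2325,.08]],(K,M1))[0].astype(int);print(u,v)
f=i1[v-20:v+20,u-25:u+25].astype(np.float32)
a=cv2.resize(np.clip((f-30)*1.4,0,255).astype(np.uint8),None,fx=12,fy=12,interpolation=cv2.INTER_CUBIC)
b=cv2.imread("pics/n3d.png");b=b[:,:600]
# overlay of candidate hex on n1? keep plain
o=np.vstack([a[:480,:600],b[:120] if 0 else b[:120]])
cv2.imwrite("pics/n1z.png",a)
E
```

```text
apex [12.5 -5.5] 0.0136 -23.8
L [11.1  4.5] 0.0119 22.0
L2 [11.9 -0.2] 0.0119 -0.8
R [  2.1 -13.8] 0.014 -81.2
R2 [ 7.5 -9.7] 0.0122 -52.4
collarTop arc [13.8 -6.1] 0.0151 -23.9
308 190
```

View pics/n1z.png

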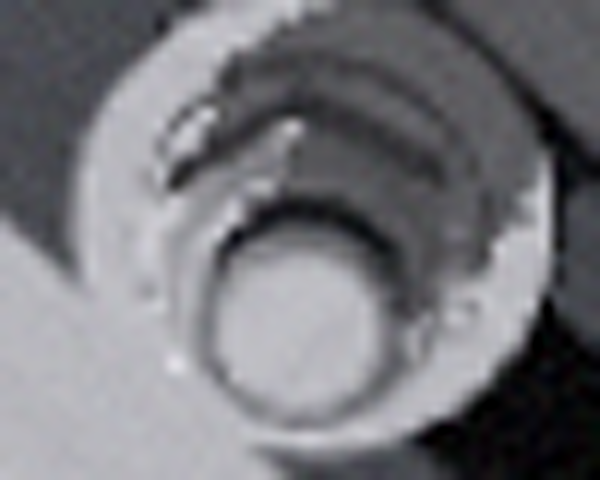

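Both views agree: a corner at world −24°, so the flats' normals are at 6° mod 60. The width across flats is about 23.6 mm, which confirms the 34 mm socket. Next I look down on the middle socket.

```bash
python3 -m handwheel '[[[0,0,0,0,0,-0.04,0.087],[0,0,0,0,0,-0.04,0.087],[0,0,0,0.0149,0.0377,0,0.087],[0,0,0,0.0149,0.0377,0,0.087],[0,0,0,0.0149,0.0377,0,0.087],[0,0,0,0.0149,0.0377,0,0.087],[0,0,0,0.0149,0.0377,0,0.087],[0,0,0,0.0149,0.0377,0,0.087],[0,0,0,0.0149,0.0377,0,0.087],[0,0,0,0.0149,0.0377,0,0.087]]]' && python3 -m handwheel '[[[0,0,0.91,0,0,0,0.087],[0,0,0.91,0,0,0,0.087],[0,0,0.91,0,0,0,0.087],[0,0,0.91,0,0,0,0.087],[0,0,0.91,0,0,0,0.087],[0,0,0.91,0,0,0,0.087],[0,0,0.91,0,0,0,0.087],[0,0,0.91,0,0,0,0.087],[0,0,0.91,0,0,0.01,0.087],[0,0,0.91,0,0,0.01,0.087],[0,0,0,0,0,0,0.087],[0,0,0,0,0,0,0.087]]]' && python3 - <<'E'
from h import *
np.save("s1.npy",wcam()[1]);print(r.sense()["joints"].round(1))
im=np.mean([cams.capture("wrist")[:,:,::-1] for _ in range(4)],0).astype(np.uint8)
cv2.imwrite("pics/s1.png",im)
u,v=wproj([[.546,-.19,.09]])[0].astype(int);print(u,v)
c=im[max(v-50,0):v+50,u-65:u+65];print(u-65,v-50)
cv2.imwrite("pics/s1c.png",cv2.resize(c,None,fx=6,fy=6,interpolation=cv2.INTER_CUBIC))
E
```

```text
time_s: 3.9
tcp_pos: [0.5303, -0.1231, 0.165]
ee_rot: [[0.914, -0.406, 0.001], [-0.406, -0.914, -0.0], [0.001, -0.0, -1.0]]
wrist_force: [0.6, 0.0, -0.7]
gripper_width: 0.999
gripper_force: 0.0
time_s: 5.1
tcp_pos: [0.5307, -0.1216, 0.1448]
ee_rot: [[0.2, -0.98, 0.0], [-0.98, -0.2, -0.0], [0.0, -0.0, -1.0]]
wrist_force: [0.6, 0.0, -1.1]
gripper_width: 0.999
gripper_force: 0.0
[  4.2  18.3 -17.3   0.  -54.4   7.4]
313 118
248 68
```

View pics/s1c.png

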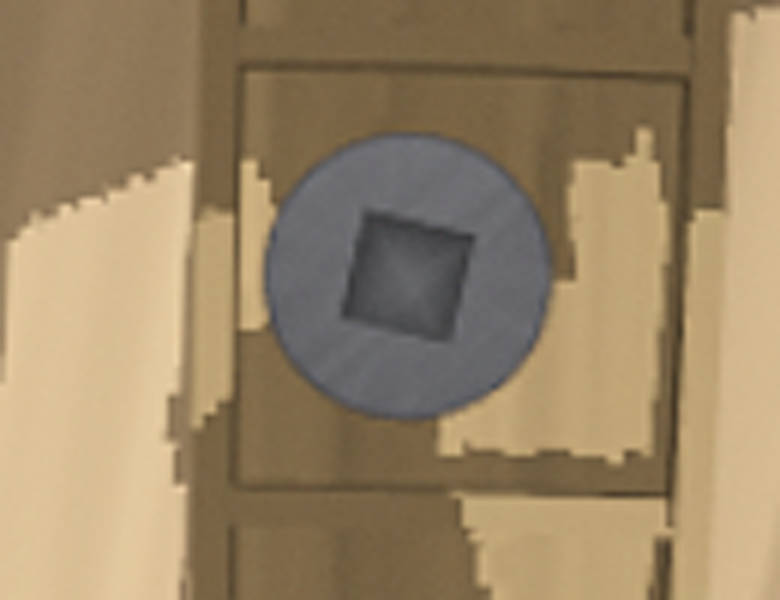

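The middle socket is at crop centre (409,275), radius 143. Its square drive hole has corners (365,210), (475,235), (453,342) and (342,318).

```bash
python3 - <<'E'
from h import *
M=np.load("s1.npy");K=wcam()[0];KM=(K,M)
W=lambda x,y:wpix(248+x/6,68+y/6,.09,KM)[:2]
c=W(409,275);print(c,np.linalg.norm(W(266,275)-W(552,275)))
q=[W(*p) for p in[(365,210),(475,235),(453,342),(342,318)]]
a=[np.degrees(np.arctan2(*(q[(i+1)%4]-q[i])[::-1]))%90 for i in range(4)];print(a,np.mean(a))
print(shift([*c,.046]))
a=W(240,65)-W(232,487);print(np.degrees(np.arctan2(a[1],a[0])))
E
```

```text
[ 0.54482335 -0.19346267] 0.033166140045840224
[np.float64(88.61414473769486), np.float64(0.209769798617657), np.float64(89.17750204380917), np.float64(89.53375267251505)] 66.88379231315918
[0.07316975 0.00081689 0.09920337]
-79.96084056157908
```

```bash
python3 -m handwheel '[[[0,0,0,0.036,0.0005,0,0.087],[0,0,0,0.037,0.0005,0,0.087],[0,0,0,0,0,0.03,0.087],[0,0,0,0,0,0.035,0.087],[0,0,0,0,0,0.034,0.087],[0,0,0,0,0,0,0.087],[0,0,0,0,0,0,0.02],[0,0,0,0,0,0,0.02],[0,0,0,0,0,0,0.02],[0,0,0,0,0,0,0.02],[0,0,0,0,0,0,0.02],[0,0,0,0,0,0,0.02]]]'
```

```text
time_s: 6.5
tcp_pos: [0.5442, -0.1933, 0.046]
ee_rot: [[0.198, -0.98, 0.001], [-0.98, -0.198, -0.0], [0.0, -0.001, -1.0]]
wrist_force: [-0.0, 0.3, 0.9]
gripper_width: 0.54
gripper_force: 0.0
```

```bash
python3 -m handwheel '[[[0,0,0,0,0,0,0.02],[0,0,0,0,0,0,0.02],[0,0,0,0,0,0,0.02],[0,0,0,0,0,0,0.02],[0,0,0,0,0,0,0.02],[0,0,0,0,0,0,0.02]]]' && python3 -m handwheel '[[[0,0,0,0,0,-0.02,0.02],[0,0,0,0,0,-0.03,0.02],[0,0,0,0,0,-0.035,0.02],[0,0,0,0,0,-0.035,0.02],[0,0,0,0,0,-0.03,0.02],[0,0,0,0,0,0,0.02]]]';python3 - <<'E'
from h import *
print(shift([.492,.2325,.19]))
E
```

```text
time_s: 7.1
tcp_pos: [0.5446, -0.1934, 0.0458]
ee_rot: [[0.198, -0.98, 0.001], [-0.98, -0.198, -0.0], [0.0, -0.001, -1.0]]
wrist_force: [1.2, 0.6, 1.4]
gripper_width: 0.382
gripper_force: 30.7
time_s: 7.7
tcp_pos: [0.5457, -0.1938, 0.1995]
ee_rot: [[0.198, -0.98, 0.007], [-0.98, -0.198, -0.001], [0.003, -0.007, -1.0]]
wrist_force: [0.7, -0.5, -3.0]
gripper_width: 0.381
gripper_force: 30.7
[-0.42850584 -0.03176162  0.00856761]
```

Gripped at 33 mm, as expected. Before inserting I'll view the nut from the same geometry as the socket view, so that calibration bias cancels.

```bash
python3 -m handwheel '[[[0,0,0,-0.0456,-0.0029,0,0.02],[0,0,0,-0.0456,-0.0029,0,0.02],[0,0,0,-0.0456,-0.0029,0,0.02],[0,0,0,-0.0456,-0.0029,0,0.02],[0,0,0,-0.0456,-0.0029,0,0.02],[0,0,0,-0.0456,-0.0029,0,0.02],[0,0,0,-0.0456,-0.0029,0,0.02],[0,0,0,-0.0456,-0.0029,0,0.02],[0,0,0,-0.0456,-0.0029,0,0.02],[0,0,0,-0.0456,-0.0029,0,0.02],[0,0,0,-0.0456,-0.0029,0,0.02]]]' && python3 -m handwheel '[[[0,0,0,0,0,0,0.02],[0,0,0,0,0,0,0.02]]]' && python3 - <<'E'
from h import *
KM=wcam();s=r.sense();print(s["joints"].round(1))
im=np.mean([cams.capture("wrist")[:,:,::-1] for _ in range(4)],0).astype(np.uint8)
cv2.imwrite("pics/n4.png",im)
u,v=wproj([[.492,.2325,.104]])[0].astype(int);print(u,v)
c=im[v-50:v+50,u-65:u+65];c=cv2.resize(c,None,fx=6,fy=6,interpolation=cv2.INTER_CUBIC);cv2.imwrite("pics/n4c.png",c);print(u-65,v-50)
E
```

```text
time_s: 8.8
tcp_pos: [0.4741, 0.3053, 0.1931]
ee_rot: [[0.197, -0.98, -0.004], [-0.98, -0.197, -0.003], [0.002, 0.005, -1.0]]
wrist_force: [1.5, -0.1, -1.6]
gripper_width: 0.384
gripper_force: 30.7
time_s: 9.0
tcp_pos: [0.4744, 0.3046, 0.1929]
ee_rot: [[0.199, -0.98, -0.004], [-0.98, -0.199, -0.004], [0.003, 0.005, -1.0]]
wrist_force: [-0.2, -0.8, -2.1]
gripper_width: 0.383
gripper_force: 30.7
[ 49.1  17.6 -10.6  -0.1 -62.1 -37.6]
312 115
247 65
```

View pics/n4c.png

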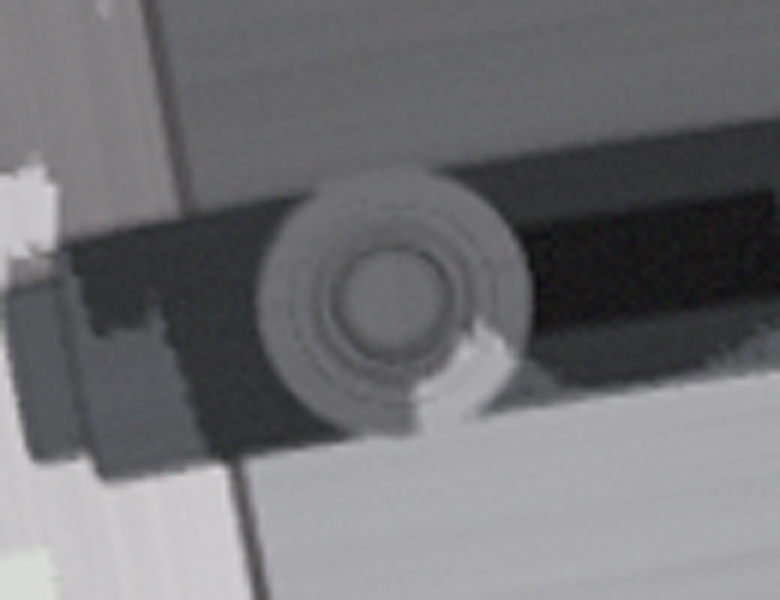

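The washer circle is centred at crop (395,302), and the stud top at (394,303).

```bash
python3 - <<'E'
from h import *
p=wpix(247+394/6,65+303/6,.104);q=wpix(247+395/6,65+302/6,.074);print(p,q)
t=(p+q)/2;t[2]=.165;print(shift(t)-np.array([.0,0,0]))
E
```

```text
[0.49219311 0.23271472 0.104     ] [0.49241003 0.23246322 0.074     ]
[ 0.072378   -0.00230977  0.02990309]
```

```bash
python3 -m handwheel '[[[0,0,-0.55,0,0,0,0.02],[0,0,-0.55,0,0,0,0.02],[0,0,0,0,0,0,0.02],[0,0,0,0,0,0,0.02]]]'; python3 - <<'E'
from h import *
print(shift([.4922,.2326,.155]))
E
```

```text
time_s: 9.6
tcp_pos: [0.4762, 0.3038, 0.1956]
ee_rot: [[0.307, -0.952, -0.0], [-0.952, -0.307, 0.0], [-0.0, 0.0, -1.0]]
wrist_force: [0.8, -0.2, -1.8]
gripper_width: 0.386
gripper_force: 30.7
[0.07266058 0.00665112 0.04060258]
```

```bash
python3 -m handwheel '[[[0,0,0,0.036,0.0033,0,0.02],[0,0,0,0.0366,0.0033,0,0.02],[0,0,0,0,0,0,0.02],[0,0,0,0,0,0.02,0.02],[0,0,0,0,0,0.02,0.02],[0,0,0,0,0,0,0.02],[0,0,0,0,0,0,0.02]]]'; python3 - <<'E'
from h import *
print(shift([.4922,.2326,.114]))
E
```

```text
time_s: 10.3
tcp_pos: [0.4926, 0.2336, 0.1559]
ee_rot: [[0.309, -0.951, 0.0], [-0.951, -0.309, -0.0], [0.001, -0.0, -1.0]]
wrist_force: [-0.2, -0.1, -1.7]
gripper_width: 0.382
gripper_force: 30.7
[0.00082513 0.00067912 0.0418611 ]
```

```bash
python3 -m handwheel '[[[0,0,0,0.0008,0.0006,0.01,0.02],[0,0,0,0,0,0.01,0.02],[0,0,0,0,0,0.003,0.02],[0,0,0,0,0,0.003,0.02],[0,0,0,0,0,0.002,0.02],[0,0,0,0,0,0,0.02]]]'
```

```text
time_s: 10.9
tcp_pos: [0.4921, 0.2326, 0.1286]
ee_rot: [[0.31, -0.951, 0.001], [-0.951, -0.31, -0.0], [0.0, -0.0, -1.0]]
wrist_force: [-3.2, -0.5, 3.3]
gripper_width: 0.384
gripper_force: 30.3
```

```bash
python3 -m handwheel '[[[0,0,0,0,0,0.002,0.02],[0,0,0,0,0,0.002,0.02],[0,0,0,0,0,0,0.02]]]'
```

```text
time_s: 11.2
tcp_pos: [0.4925, 0.2331, 0.1256]
ee_rot: [[0.31, -0.951, 0.002], [-0.951, -0.31, 0.001], [-0.0, -0.002, -1.0]]
wrist_force: [-4.6, 0.4, 8.5]
gripper_width: 0.385
gripper_force: 30.0
```

```bash
python3 -m handwheel '[[[0,0,0,-0.0003,0.001,0,0.02],[0,0,0,0,0,0.002,0.02],[0,0,0,0,0,0.002,0.02],[0,0,0,0,0,0,0.02]]]'
```

```text
time_s: 11.6
tcp_pos: [0.4926, 0.2332, 0.125]
ee_rot: [[0.311, -0.95, 0.005], [-0.95, -0.311, 0.001], [0.001, -0.005, -1.0]]
wrist_force: [-6.6, -2.7, 22.4]
gripper_width: 0.385
gripper_force: 30.0
```

Blocked at TCP z 0.125 with 24 N, resting on the nut's lead-in cone. That fits the 30° ambiguity between the square hole and the hexagon. I'll lift, turn 30° and retry.

```bash
python3 -m handwheel '[[[0,0,0,0,0,-0.012,0.02],[0,0,0,0,0,-0.014,0.02],[0,0,-1,0,0,0,0.02],[0,0,-1,0,0,0,0.02],[0,0,-1,0,0,0,0.02],[0,0,-1,0,0,0,0.02],[0,0,-1,0,0,0,0.02],[0,0,0,0,0,0,0.02],[0,0,0,0,0,0,0.02]]]'; python3 - <<'E'
from h import *
print(shift([.4922,.2326,.133]))
E
```

```text
time_s: 12.5
tcp_pos: [0.4909, 0.2326, 0.1454]
ee_rot: [[0.742, -0.671, 0.0], [-0.671, -0.742, 0.0], [-0.0, -0.0, -1.0]]
wrist_force: [-0.7, 0.3, -3.0]
gripper_width: 0.38
gripper_force: 30.6
[ 0.00096263 -0.00080289  0.01241707]
```

```bash
python3 -m handwheel '[[[0,0,0,0.001,-0.0008,0.006,0.02],[0,0,0,0,0,0.006,0.02],[0,0,0,0,0,0.004,0.02],[0,0,0,0,0,0.004,0.02],[0,0,0,0,0,0.003,0.02],[0,0,0,0,0,0,0.02]]]'
```

```text
time_s: 13.1
tcp_pos: [0.492, 0.2324, 0.122]
ee_rot: [[0.743, -0.669, -0.001], [-0.669, -0.743, -0.0], [-0.0, 0.001, -1.0]]
wrist_force: [-0.2, -0.0, -1.4]
gripper_width: 0.387
gripper_force: 30.6
```

It goes in freely now.

```bash
python3 -m handwheel '[[[0,0,0,0,0,0.003,0.02],[0,0,0,0,0,0.003,0.02],[0,0,0,0,0,0.002,0.02],[0,0,0,0,0,0.002,0.02],[0,0,0,0,0,0,0.02]]]'
```

```text
time_s: 13.6
tcp_pos: [0.4922, 0.2324, 0.1137]
ee_rot: [[0.744, -0.669, 0.0], [-0.669, -0.744, -0.0], [0.0, 0.0, -1.0]]
wrist_force: [-2.2, -0.7, 4.3]
gripper_width: 0.381
gripper_force: 30.7
```

```bash
python3 -m handwheel '[[[0,0,0,0,0,0.0008,0.02],[0,0,0,0,0,0,0.02],[0,0,0.5,0,0,0,0.02],[0,0,0.5,0,0,0,0.02],[0,0,0.5,0,0,0,0.02],[0,0,0.5,0,0,0,0.02],[0,0,0.5,0,0,0,0.02],[0,0,0.5,0,0,0,0.02]]]'; python3 -c "
from h import *
s=r.sense();print(s['moment'],s['joints'])"
```

```text
time_s: 14.4
tcp_pos: [0.4924, 0.233, 0.1137]
ee_rot: [[0.501, -0.866, 0.001], [-0.866, -0.501, 0.0], [0.0, -0.001, -1.0]]
wrist_force: [-4.0, -0.2, 8.1]
gripper_width: 0.385
gripper_force: 30.7
[0.22048104 1.37710652 0.4467106 ] [ 4.24052312e+01  2.03394261e+01 -1.94993346e+01  4.48124015e-02
 -5.00859570e+01 -1.23928635e+01]
```

```bash
python3 -m handwheel '[[[0,0,0.5,0,0,0,0.02],[0,0,0.5,0,0,0,0.02],[0,0,0.5,0,0,0,0.02],[0,0,0.5,0,0,0,0.02]]]'; python3 -c "
from h import *
print(r.sense()['moment'])"; python3 -m handwheel '[[[0,0,0.5,0,0,0,0.02],[0,0,0.5,0,0,0,0.02],[0,0,0.5,0,0,0,0.02]]]'; python3 -c "
from h import *
print(r.sense()['moment'])"
```

```text
time_s: 14.8
tcp_pos: [0.4924, 0.2331, 0.1137]
ee_rot: [[0.31, -0.951, 0.001], [-0.951, -0.31, 0.0], [-0.0, -0.001, -1.0]]
wrist_force: [-4.5, 0.5, 7.3]
gripper_width: 0.384
gripper_force: 30.7
[0.23357191 1.34620538 0.43268819]
time_s: 15.1
tcp_pos: [0.4924, 0.2331, 0.1137]
ee_rot: [[0.157, -0.988, 0.001], [-0.988, -0.157, 0.001], [-0.0, -0.002, -1.0]]
wrist_force: [-3.8, 0.9, 6.6]
gripper_width: 0.383
gripper_force: 30.7
[0.23918682 1.37571218 0.43463291]
```

```bash
python3 -m handwheel '[[[0,0,0.5,0,0,0,0.02],[0,0,0.5,0,0,0,0.02]]]'; python3 -c "
from h import *
print(r.sense()['moment'])"; python3 -m handwheel '[[[0,0,0.5,0,0,0,0.02],[0,0,0.5,0,0,0,0.02]]]'; python3 -c "
from h import *
print(r.sense()['moment'])"; python3 -m handwheel '[[[0,0,0.5,0,0,0,0.02],[0,0,0.5,0,0,0,0.02]]]'; python3 -c "
from h import *
print(r.sense()['moment'])"
```

```text
time_s: 15.3
tcp_pos: [0.4924, 0.2331, 0.1137]
ee_rot: [[0.053, -0.999, 0.001], [-0.999, -0.053, 0.001], [-0.001, -0.002, -1.0]]
wrist_force: [-4.1, -0.4, 7.4]
gripper_width: 0.383
gripper_force: 30.7
[0.31453232 1.39807126 0.39234236]
time_s: 15.5
tcp_pos: [0.4924, 0.2332, 0.1137]
ee_rot: [[-0.052, -0.999, 0.002], [-0.999, 0.052, 0.001], [-0.001, -0.002, -1.0]]
wrist_force: [-4.0, 0.8, 7.9]
gripper_width: 0.384
gripper_force: 30.7
[0.33732907 1.34489305 0.43039413]
time_s: 15.7
tcp_pos: [0.4925, 0.2331, 0.1137]
ee_rot: [[-0.155, -0.988, 0.002], [-0.988, 0.155, 0.0], [-0.001, -0.002, -1.0]]
wrist_force: [-3.7, -0.5, 7.5]
gripper_width: 0.38
gripper_force: 30.6
[0.02287661 1.21997453 0.70812102]
```

```bash
python3 -m handwheel '[[[0,0,0.4,0,0,0,0.02],[0,0,0,0,0,0,0.02]]]'; python3 -c "
from h import *
print(r.sense()['moment'])"; python3 -m handwheel '[[[0,0,0.4,0,0,0,0.02],[0,0,0,0,0,0,0.02],[0,0,0,0,0,0,0.02]]]'; python3 - <<'E'
from h import *
s=r.sense();print(s['moment'],s['joints'].round(1))
im=cams.capture("wrist")[:,:,::-1];cv2.imwrite("pics/e.png",im)
im2=cams.capture("top")[:,:,::-1];u0=cv2.resize(im2[180:300,150:460],(775,300),interpolation=cv2.INTER_CUBIC)
sc=cams.capture("scene")[:,:,::-1];a=cv2.resize(sc[110:260,200:490],(580,300),interpolation=cv2.INTER_CUBIC)
o=np.zeros((600,775,3),np.uint8);o[:300]=u0;o[300:,:580]=a;cv2.imwrite("pics/end.png",o)
E
```

```text
time_s: 15.9
tcp_pos: [0.4925, 0.2328, 0.1137]
ee_rot: [[-0.195, -0.981, 0.002], [-0.981, 0.195, -0.0], [-0.0, -0.002, -1.0]]
wrist_force: [-3.6, -0.5, 7.8]
gripper_width: 0.382
gripper_force: 30.7
[-0.06644539  1.19282303  0.60211166]
time_s: 16.2
tcp_pos: [0.4924, 0.2324, 0.1138]
ee_rot: [[-0.235, -0.972, 0.001], [-0.972, 0.235, -0.001], [0.001, -0.001, -1.0]]
wrist_force: [-4.1, -1.0, 8.0]
gripper_width: 0.384
gripper_force: 30.7
[-0.37746728  1.09396985  0.66878893] [ 42.4  20.3 -19.5   0.1 -50.1 -56. ]
```

View pics/end.png

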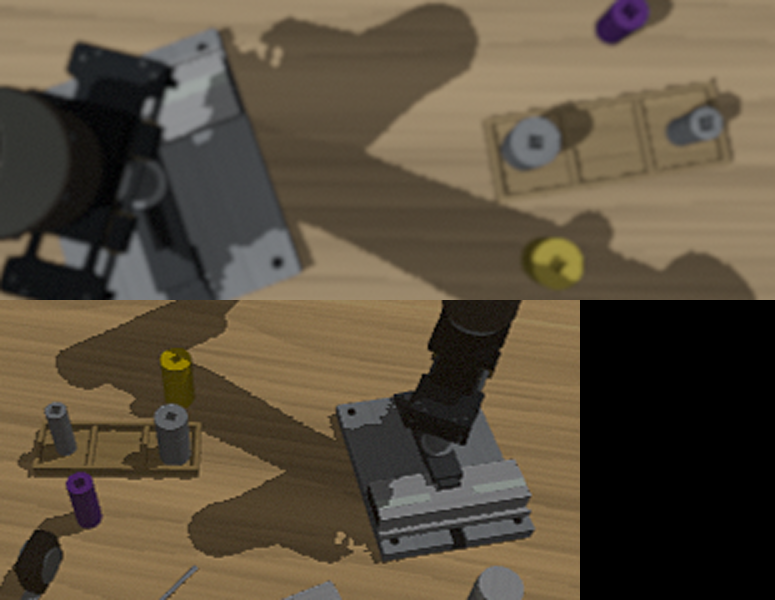

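The wide and narrow sockets stand in the tray, the middle cell is empty, and the bystanders are where they were. The turning moment rose from 0.43 to about 0.7 N m and stayed high, so the nut is at its stop.

```bash
python3 -c "
from station import r
print(r.finish_job())"
```

```text
the job is handed in; nothing more can be done
None
```

The job is handed in, with no verdict returned: the 34 mm socket fit the nut (the other two were judged by size, not tried), the nut was turned clockwise to its stop, and the arm still grips that socket fully home.

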